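Clamp a stone slab without crossing the screw threads

ROBOT

A 6-joint arm with a two-finger parallel gripper is mounted at the origin on a cart in front of the work surface, level with it; the furniture and walls round the work are solid. World frame = base frame: x ahead of the robot, y to its left, z up, the work surface at z = 0. Lengths are in m, angles in rad, forces in N, time in s.
With the tool pointing down it reaches from about 0.325 to 0.85 m from the base axis. Payload 4.4 kg.
Tool frame: the origin (TCP) lies between the finger pads; the fingertips stand 19 mm ahead of it and the grasp point (between the pads) is the TCP; z points along the fingers, y is the line along which they close (so a half turn about z gives the same grasp; the last joint's range is limited). The gripper opens to 94 mm and grips with 3 to 60 N. Pads are 16 mm wide; open, the fingers measure 119 mm over their backs; the gripper's body (75 mm by 177 mm) begins 78 mm behind the grasp point.
Start: joints at [-1.343, 0.207, 1.542, -0, 1.393, -0.15], TCP at [0.213, -0.534, 0.224] pointing down, gripper open.
Joint ranges: [-2.73, 2.73], [-0.86, 2.22], [0.23, 2.46], [-1.11, 4.25], [0.08, 2.63], [-2.82, 2.82]. Speed limits (rad/s): [2.79, 2.79, 3.14, 3.14, 3.14, 3.14].

INTERFACE

Orientations are given as a rotation vector (axis times angle).
In Python, from plant import env gives the robot as it stands.
- The arm moves only by the tool arm_command, never from a script. Its argument "plan" is one flat list of numbers, 7 for each row, row after row: the shift along the tool's x, y, z in cm, then the turn, a rotation vector about the tool's x, y, z in degrees, then the opening, from -1 (shut) to 1 (fully open), so that 0 is half open. A call has exactly 8 rows; each row shifts and turns the commanded pose from where the row before left it, along the tool's axes as they then stand; what a row does not reach is not made up. A row lasts 1/8 s, in which the tool goes at most 62.5 mm and 10.7 degrees, less where a joint would pass 70% of its speed; a pose out of reach is approached as far as the arm can. A call is refused whole if a number of a shift passes 6.25 or a number of a turn 10.7, either way. A call with a gripper value outside its range is refused whole. The fingers move at their own pace and stop on an object; "grip_force" is the grip in N (left out, the last holds). Time passes only in rows, so rows that do not move let the fingers close, or fill a call up. It gives the time, the measured TCP pose, the force, the opening and the grip force at its end, in the units of the state.
- env.sense(): the state, without advancing time (a new reading comes with each control period).
- env.camera(name): name is "scene" or "side" or "wrist"; returns a dict with "image" (420x560x3 uint8, blue, green, red), "depth" (420x560 float32, m along the optical axis (not along the pixel's ray), 0 where there is no reading), "fx", "fy", "cx", "cy" (pixels), "R" (3x3) and "t" (3): a world point X has camera coordinates R X + t; the wrist camera has in their place "mount" (4x4, takes a point from camera to tool coordinates, whose origin is the TCP and whose axes are the flange's). Camera axes: x right, y down, z forward; pixel columns grow to the right and rows downward; lengths in m; the calibration is good to about 2 mm. A picture is of the moment at which its call begins: read the wrist's pose just before it.
- env.hand_in(): hands the job in; it is judged then, once.
Trained networks look in a picture, given as the dict that the camera call returned (one of the last four; its "shot" number tells which), for a name from the list of things; names that differ only in an ending like _2 or _b are one class to them, and where a whole thing is asked for, a point or a joint stands for the part that bears it (a point fixed in the world has none). Each returns a list of dicts, best first, with "score" (0 to 1); they miss things now and then, are a little off and sometimes report something else, mostly with a low value. They report only what shows in the picture. A call takes as long as a camera call. They do not tell look-alikes from the thing itself.
- env.look_for(label, picture): "position" ([column, row] in pixels, amid what is visible of it).
- env.cut_out(label, picture): "pixels" (420x560 bool, what is visible of it) and "position" ([column, row] in pixels, amid what is visible of it).
The state is a dict: "time_s": time; "joint_pos": joint angles; "qd": joint speeds; "tau": joint torques, N m; "position": TCP position; "ee_rot": TCP orientation; "ft_force": force on the tool from outside, world axes, zero at the start; "ft_torque": the same for the moment, N m; "width": opening from 0.0 (shut) to 1.0 (fully open); "grip_force": force on a finger pad.
Only numpy, scipy, OpenCV 4.12 (cv2) and the standard library are available. Lean on these libraries where they do the work, as an engineer would, in place of code of your own. Each camera call takes 0.05 s, during which the arm holds its last target. There are 200 camera calls.

TASK

Lay the loose marble slab flat along the middle of the black rubber bed of the green clamp, let go of it, swing the clamp's bar shut over it, and screw both red wing screws clockwise fully home so that their pads hold the slab. Start each screw gently and watch the brass collar under it: if the collar starts to turn along with the screw, the thread is crossed, so stop at once, turn that screw back anticlockwise past its starting position until it comes free (about 30 degrees past), and start it again; never back out a screw that has not bound. Leave the two ornamental stones and the jar as they stand.

Things in the scene. Friction and masses are not known exactly. Their poses are not given: they have to be found in the camera images.
- slab_mid (a point): centre of the loose white marble slab, 140 x 50 x 20 mm, about 0.28 kg, lying flat on the table; x runs along its length, y across its width, z up
- bed_mid (a point): centre of the top face of the clamp's black rubber bed, 22 mm above the table; z up, y along the bed (from the hinge post towards the rest post), x across it. The bed is 136 mm (y) x 40 mm (x), narrower than the slab, so that fingers can pass beside it down to the green foot plate, whose top is 12 mm below this point. Steel posts of about 15 mm radius stand 105 mm either way along y and rise 36 mm above the bed. The clamp is fixed to the table; its place and heading vary
- bar (a joint): angle of the clamp's green swinging bar: 0 = shut over the bed, against its stop; growing as it swings open, clockwise from above, towards +x of the bed (up to 1.9; 1.4 to 1.8 at the start, where it just clears the bed). The bar stays where it is left; moving it takes 5 to 7 N at the handle. It is 36 mm wide, with round bosses 66 mm across under the two screws; its underside is 38 mm above the bed top and the pads hang 14 mm lower
- bar_hinge (a point): point on the bar's upright hinge axis, at the height of bar_handle; z up
- bar_handle (a point): centre of the black upright round handle at the free end of the bar, 20 mm thick, grippable 18 mm above and 8 mm below this point; 210 mm from the hinge axis. It can be gripped from above and turns freely enough in the fingers to be led round the hinge axis
- wing_a_mid (a point): centre of the red wing (70 mm long, 12 mm thick, 26 mm tall) of screw a, the one nearer the hinge; x runs along the wing, z up. It lies on the screw's upright axis, 60 mm from the hinge axis along the bar, and moves down 6 mm per radian of turn_a
- wing_b_mid (a point): the same for screw b, 150 mm from the hinge axis along the bar
- turn_a (a joint): turn of screw a: near 0 at the start, growing clockwise seen from above; end stop (fully home) at 1.2, backward stop at -0.65. A sound thread turns with about 0.02 N m all the way. A crossed one binds at about 0.4 and then drags the collar round with it at about 0.16 N m; it is freed by turning the screw back to -0.5 or further and then runs home like a sound one. Whether it is crossed at the start is chance and cannot be seen
- turn_b (a joint): the same for screw b, crossed or sound independently of a
- collar_a (a joint): turn of the brass collar (62 mm across, with an orange pointer that stands over a white lug of the bar at 0) under the wing of screw a, clockwise positive; 0 at the start. It stays 0 with a sound thread and is dragged along once a crossed thread binds; more than 0.35 means a forced, spoilt thread. Under 0.015 the screw has not bound, and must then not be turned back below -0.25. The collar keeps the angle to which it was dragged
- collar_b (a joint): the same for screw b
- pad_a: round rubber pad, 20 mm across, on the lower end of screw a, sprung; origin at the middle of its underside, 4 mm above a 20 mm slab on the bed at turn 0; it presses on the slab with about 3 N when the screw is home
- pad_b: the same for screw b
- dark_stone: black viewing stone on a wooden stand, 46 x 59 x 102 mm tall, a bystander; origin under its middle
- green_stone: green viewing stone on a wooden stand, 43 x 56 x 88 mm tall, a bystander; origin under its middle
- chip_jar: clear jar with a black cap, 47 mm across, 63 mm tall, a bystander; origin under its middle
Not all that is in view belongs to the job. Of the things shaped like the part that bears slab_mid, the marble one is meant.

How it is judged:
By the outcome, as a careful person would: the job done as asked, in the order asked, and still so for the second after the job is handed in, with the robot touching nothing.
It also fails if it takes over 72 s, if anything falls off the work surface, if the arm or the gripper's body presses on something with over 40 N, if the wrist force passes 120 N, or if a joint passes its speed limit or range.

## Working session

There is one attempt and no reset: what is moved stays moved. The work goes in short steps, Python scripts to look and compute and a tool call to move; the robot and the scene stay as the last step left them, time stands still between calls to the robot, and variables do not carry over. Pictures are saved under pics/ and viewed, at most 10 in all, crops included, and the job is handed in when it is done.

Besides the shell and the picture viewer there is one more tool, called after "Emit:" by a JSON object that holds its "op" and its "data". arm_command: Moves the arm, as the interface text tells. Its arguments: {"type":"object","properties":{"plan":{"type":"array","items":{"type":"number"}},"grip_force":{"type":"number"}},"required":["plan"]}

```bash
ls; mkdir -p pics; cat > h.py <<'E'
import numpy as np, cv2
from scipy.spatial.transform import Rotation as Ro
from plant import env
def world(p,uv,s=None,z=None):
    """pixels -> world, by depth or, if z is given, by ray-plane"""
    uv=np.atleast_2d(np.asarray(uv,float))
    if z is None:
        d=p["depth"][uv[:,1].round().astype(int),uv[:,0].round().astype(int)]
    r=np.c_[(uv[:,0]-p["cx"])/p["fx"],(uv[:,1]-p["cy"])/p["fy"],np.ones(len(uv))]
    if "R" in p and p["R"] is not None: R=np.array(p["R"]).T; o=-R@np.array(p["t"])
    else:
        M=np.array(p["mount"]); T=np.eye(4); T[:3,:3]=Ro.from_rotvec(s["ee_rot"]).as_matrix(); T[:3,3]=s["position"]
        M=T@M; R=M[:3,:3]; o=M[:3,3]
    w=r@R.T
    if z is not None: d=(z-o[2])/w[:,2]
    X=o+w*d[:,None]
    X[d==0]=np.nan
    return X
E
python3 - <<'E'
from h import *
s=env.sense(); print(s)
ims=[]
for n in ["scene","side","wrist"]:
    s=env.sense();p=env.camera(n); ims.append(p["image"])
    print(n,p.keys())
    for l in ["slab_mid","bed_mid","bar_handle","bar","wing_a_mid","pad_a","collar_a","dark_stone","green_stone","chip_jar"]:
        try:
            for d in env.cut_out(l,p)[:4]:
                m=np.argwhere(d["pixels"])[:,::-1]
                X=world(p,m,s); 
                print(l,round(d["score"],2),np.round(d["position"]),len(m),np.round(np.nanmedian(X,0),3),np.round(np.nanmax(X[:,2]),3))
        except Exception as e: print(l,e)
a=np.vstack([np.hstack(ims[:2]),np.hstack([ims[2],ims[2]*0])])
cv2.imwrite("pics/a.png",cv2.resize(a[:, :],(800,600),interpolation=cv2.INTER_AREA))
E
```

```text
pics
{'time_s': 0.0, 'joint_pos': array([-1.34252097e+00,  2.07441669e-01,  1.54293658e+00, -3.84501619e-05,
        1.39349805e+00, -1.50525806e-01]), 'qd': array([ 1.99910711e-03, -1.46739001e-04, -1.50593335e-05,  1.44842525e-03,
       -7.20022252e-04, -1.30824198e-03]), 'tau': array([ 7.66423436e-04, -3.70875978e+01, -2.81416941e+01,  6.98786206e-02,
        3.60008958e-02, -1.74857441e-04]), 'position': array([ 0.21242826, -0.5334988 ,  0.22328671]), 'ee_rot': array([-3.08317069e+00, -5.91049545e-01,  1.98663474e-04]), 'ft_force': array([ 0.14630478, -0.65461562,  0.03308756]), 'ft_torque': array([ 0.08273001, -0.02743568, -0.09129503]), 'grip_force': 0.0, 'width': 0.9989404838528325}
scene dict_keys(['image', 'depth', 'fx', 'fy', 'cx', 'cy', 'R', 't', 'shot'])
slab_mid 0.85 [249. 273.] 973 [0.462 0.404 0.019] 0.024
slab_mid 0.76 [272. 337.] 1345 [0.321 0.554 0.02 ] 0.024
bed_mid 0.73 [303. 215.] 2829 [0.439 0.075 0.023] 0.128
bed_mid 0.6 [292. 179.] 64 [0.544 0.008 0.079] 0.084
bar_handle 0.9 [304. 178.] 1103 [0.524 0.008 0.084] 0.128
collar_a 0.48 [295. 176.] 73 [0.544 0.007 
[... 626 characters left out ...]
238.] 3215 [0.47  0.006 0.07 ] 0.127
bar_handle 0.73 [296. 239.] 1873 [ 0.531 -0.021  0.081] 0.127
bar 0.84 [292. 239.] 1991 [ 0.533 -0.021  0.081] 0.127
wing_a_mid 0.51 [268. 225.] 148 [0.471 0.002 0.121] 0.127
wing_a_mid 0.49 [303. 250.] 129 [ 0.551 -0.046  0.077] 0.085
wing_a_mid 0.41 [320. 196.] 389 [0.604 0.298 0.048] 0.097
collar_a 0.68 [303. 248.] 137 [ 0.556 -0.045  0.077] 0.085
dark_stone 0.7 [322. 195.] 408 [0.605 0.298 0.05 ] 0.098
green_stone 0.7 [237. 199.] 295 [0.34  0.278 0.037] 0.089
green_stone 0.27 [272. 239.] 3069 [0.472 0.003 0.07 ] 0.127
chip_jar 0.61 [360. 304.] 784 [ 0.673 -0.186  0.045] 0.064
wrist dict_keys(['image', 'depth', 'fx', 'fy', 'cx', 'cy', 'mount', 'shot'])
```

View pics/a.png

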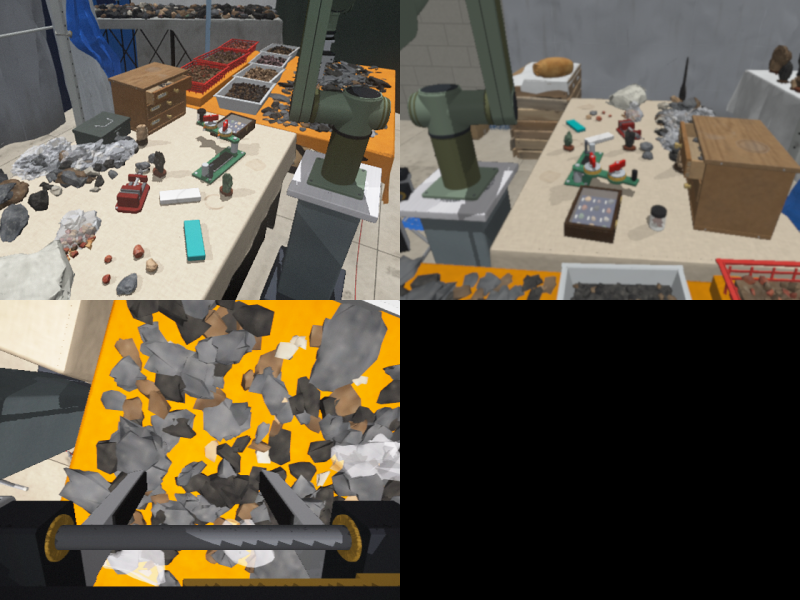

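The composite shows, in scene pixels, the white slab at about (250,274). The turquoise look-alike is at (272,337). The red thing at (185,275) and the gem box are other objects. The clamp is at about (305,215) with its bar open to the right. I choose the white slab and check it and the clamp in a crop.

```bash
python3 - <<'E'
from h import *
p=env.camera("scene"); q=env.camera("side")
c1=cv2.resize(p["image"][145:295,215:365],(600,600),interpolation=cv2.INTER_CUBIC)
c2=cv2.resize(q["image"][190:280,225:315],(600,600),interpolation=cv2.INTER_CUBIC)
cv2.imwrite("pics/b.png",cv2.resize(np.hstack([c1,c2]),(800,400),interpolation=cv2.INTER_AREA))
for n,pp in (("scene",p),("side",q)):
    vv,uu=np.mgrid[0:420,0:560]; uv=np.c_[uu.ravel(),vv.ravel()]
    X=world(pp,uv); img=pp["image"].reshape(-1,3).astype(int); b,g,r=img.T
    hsv=cv2.cvtColor(pp["image"],cv2.COLOR_BGR2HSV).reshape(-1,3).astype(int)
    reg=(X[:,0]>.3)&(X[:,0]<.75)&(X[:,1]>-.2)&(X[:,1]<.5)
    white=reg&(X[:,2]>.013)&(X[:,2]<.026)&(hsv[:,1]<40)&(hsv[:,2]>140)&(abs(X[:,1]-.4)<.1)&(abs(X[:,0]-.465)<.1)
    if white.sum()>20:
        rc=cv2.minAreaRect(X[white][:,:2].astype(np.float32)); print(n,"slab",white.sum(),rc,np.median(X[white],0))
    clampreg=reg&(X[:,1]<.2)&(X[:,0]<.65)&(X[:,1]>-.15)
    green=clampreg&(hsv[:,0]>45)&(hsv[:,0]<95)&(hsv[:,1]>80)
    for lo,hi,l in ((.003,.016,"foot"),(.058,.09,"bar")):
        m=green&(X[:,2]>lo)&(X[:,2]<hi)
        if m.sum()>5: print(n,l,m.sum(),cv2.minAreaRect(X[m][:,:2].astype(np.float32)),np.median(X[m][:,2]))
    red=clampreg&((hsv[:,0]<8)|(hsv[:,0]>172))&(hsv[:,1]>120)&(X[:,2]>.06)
    print(n,"red",red.sum())
    k,lab,st,ce=cv2.connectedComponentsWithStats(red.reshape(420,560).astype(np.uint8))
    for i in range(1,k):
        if st[i,4]>8:
            Y=X[lab.ravel()==i]; print("  ",st[i,4],ce[i],np.median(Y,0).round(4),Y[:,2].min().round(3),Y[:,2].max().round(3),cv2.minAreaRect(Y[:,:2].astype(np.float32)))
    blk=clampreg&(hsv[:,2]<60)&(X[:,2]>.015)
    k,lab,st,ce=cv2.connectedComponentsWithStats(blk.reshape(420,560).astype(np.uint8))
    for i in range(1,k):
        if st[i,4]>12:
            Y=X[lab.ravel()==i]; print("  blk",st[i,4],ce[i].round(),np.median(Y,0).round(4),Y[:,2].min().round(3),Y[:,2].max().round(3),cv2.minAreaRect(Y[:,:2].astype(np.float32)))
E
```

```text
scene slab 813 ((0.4334847927093506, 0.4367290735244751), (0.13982746005058289, 0.15580788254737854), 36.91306686401367) [0.46421508 0.39819162 0.01969488]
scene foot 309 ((0.4226015508174896, 0.10381176322698593), (0.18230842053890228, 0.08781389147043228), 80.5341567993164) 0.009694968892277056
scene bar 92 ((0.5076104998588562, 0.005006507039070129), (0.032447244971990585, 0.2337791621685028), 70.54513549804688) 0.07140996035774755
scene red 243
   164 [294.43292683 164.74390244] [ 0.5504 -0.0108  0.1137] 0.095 0.128 ((0.5511308312416077, -0.013676352798938751), (0.07075042277574539, 0.015714006498456), 41.34926223754883)
   79 [315.17721519 175.20253165] [0.4614 0.0263 0.122 ] 0.093 0.128 ((0.46758386492729187, 0.01722879894077778), (0.018948864191770554, 0.0696789100766182), 24.010772705078125)
  blk 52 [282. 163.] [ 0.6064 -0.0339  0.0981] 0.07 0.115 ((0.6075288653373718, -0.0367095060646534), (0.01306470949202776, 0.018347924575209618), 28.34115982055664)
  blk 54 [338. 187.] [ 0.4289 -0.0905  0.0284] 0.015 0.045 ((0.4317249655723572, -0.09398755431175232), (0.1056635603308677
[... 492 characters left out ...]
341
   121 [268.91735537 223.1322314 ] [ 0.4714 -0.      0.1215] 0.103 0.127 ((0.46977177262306213, 0.0070097967982292175), (0.019321013242006302, 0.0648542121052742), 5.803060531616211)
   220 [303.22272727 232.2       ] [ 0.5521 -0.0305  0.115 ] 0.099 0.125 ((0.5543144345283508, -0.026377158239483833), (0.06511480361223221, 0.014851676300168037), 40.888553619384766)
  blk 67 [259. 223.] [0.427  0.1637 0.0211] 0.018 0.024 ((0.42883068323135376, 0.1641402393579483), (0.0673120990395546, 0.02058415859937668), 81.11978149414062)
  blk 77 [328. 246.] [ 0.6091 -0.0503  0.0939] 0.071 0.111 ((0.6056819558143616, -0.0449971929192543), (0.011654752306640148, 0.022106505930423737), 40.85317611694336)
```

View pics/b.png

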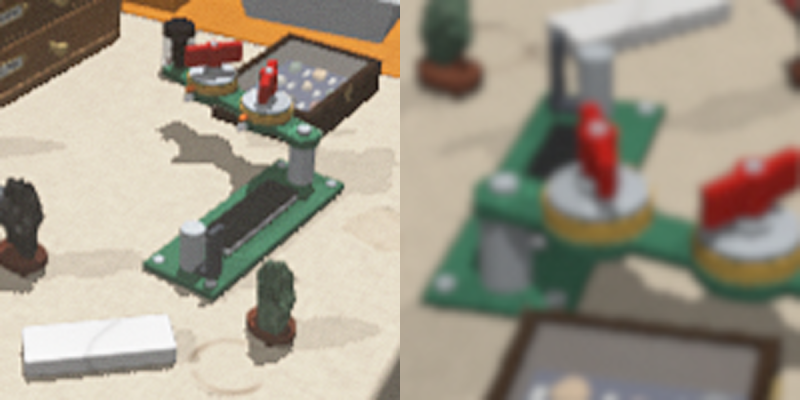

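The crop confirms the white, faintly veined slab at scene (250,274), next to the clamp. Both stones stand nearby. Next come the slab and clamp geometry and the first hover.

```bash
cat >> h.py <<'E'
def pose(s=None):
    s=s or env.sense(); R=Ro.from_rotvec(s["ee_rot"]).as_matrix()
    return np.array(s["position"]),np.degrees(np.arctan2(R[1,0],R[0,0])),R
def togo(x,y,z,yaw=None,s=None):
    """shift in present tool axes (cm), and turn about tool z (deg) to reach the target"""
    P,a,R=pose(s); d=R.T@(np.array([x,y,z])-P)*100
    t=0 if yaw is None else -((yaw-a+180)%360-180)
    print("now",P.round(4),"yaw",round(a,2),"shift cm",d.round(2),"turn z",round(t,2)); return d,t
def post(lo=.054,hi=.062): pass
E
python3 - <<'E'
from h import *
s=env.sense();w=env.camera("wrist"); print(np.round(w["mount"],3),w["fx"]); print(pose()[2].round(2))
for n in ("scene","side"):
    p=env.camera(n)
    for d in env.cut_out("slab_mid",p):
        m=np.argwhere(d["pixels"])[:,::-1]; X=world(p,m); X=X[(X[:,2]>.016)&(X[:,2]<.023)]
        if len(X)>20: print(n,d["position"],cv2.minAreaRect(X[:,:2].astype(np.float32)))
togo(.42,-.05,.30); togo(.46,.36,.25)
E
```

```text
[[-0.001 -0.968 -0.25   0.072]
 [ 1.    -0.001 -0.     0.   ]
 [ 0.    -0.25   0.968 -0.16 ]
 [ 0.     0.     0.     1.   ]] 320.95831733313935
[[ 0.93  0.37  0.  ]
 [ 0.37 -0.93 -0.  ]
 [ 0.    0.   -1.  ]]
scene [271.4, 338.7] ((0.32959744334220886, 0.5406131744384766), (0.049995820969343185, 0.14200294017791748), 35.008323669433594)
scene [251.9, 273.3] ((0.4654770791530609, 0.395042359828949), (0.13836394250392914, 0.05315680056810379), 37.56045913696289)
side [247.0, 174.3] ((0.3299904763698578, 0.5354006886482239), (0.051049262285232544, 0.14163626730442047), 34.66664123535156)
now [ 0.2126 -0.5343  0.2244] yaw 21.7 shift cm [ 37.18 -37.32  -7.56] turn z 0
now [ 0.2126 -0.5343  0.2244] yaw 21.7 shift cm [ 56.05 -73.94  -2.56] turn z 0
```

Emit:
{"op": "arm_command", "data": {"plan": [4.65,-4.67,-0.95,0,0,0,1,4.65,-4.67,-0.95,0,0,0,1,4.65,-4.67,-0.95,0,0,0,1,4.65,-4.67,-0.95,0,0,0,1,4.65,-4.67,-0.95,0,0,0,1,4.65,-4.67,-0.95,0,0,0,1,4.65,-4.67,-0.95,0,0,0,1,4.65,-4.67,-0.95,0,0,0,1]}}

```text
time_s: 3.0
position: [0.4079, -0.0774, 0.2965]
ee_rot: [3.085, 0.591, 0.002]
ft_force: [1.0, -0.4, -0.3]
width: 1.0
grip_force: 0.0
```

```bash
python3 - <<'E'
from h import *
s=env.sense();p=env.camera("wrist"); print(pose(s)[:2])
np.savez("w1.npz",img=p["image"],depth=p["depth"])
cv2.imwrite("pics/c.png",p["image"])
vv,uu=np.mgrid[0:420,0:560]; uv=np.c_[uu.ravel(),vv.ravel()]
X=world(p,uv,s); hsv=cv2.cvtColor(p["image"],cv2.COLOR_BGR2HSV).reshape(-1,3).astype(int)
reg=(X[:,0]>.3)&(X[:,0]<.66)&(X[:,1]>-.15)&(X[:,1]<.25)
green=(hsv[:,0]>45)&(hsv[:,0]<95)&(hsv[:,1]>80)
def comps(m,l,mn=30):
    k,lab,st,ce=cv2.connectedComponentsWithStats((m&reg).reshape(420,560).astype(np.uint8))
    for i in range(1,k):
        if st[i,4]>mn:
            Y=X[lab.ravel()==i]; c,wh,a=cv2.minAreaRect(Y[:,:2].astype(np.float32))
            print(l,st[i,4],ce[i].round(),np.median(Y,0).round(4),"zmax",Y[:,2].max().round(3),np.round(c,4),np.round(wh,4),round(a,1))
comps(green&(X[:,2]>.004)&(X[:,2]<.016),"foot",100)
comps(green&(X[:,2]>.05)&(X[:,2]<.09),"bar",100)
comps(((hsv[:,0]<8)|(hsv[:,0]>172))&(hsv[:,1]>120)&(X[:,2]>.08),"red",50)
comps((hsv[:,2]<70)&(X[:,2]>.016)&(X[:,2]<.03),"bed",100)
comps((hsv[:,2]<70)&(X[:,2]>.075),"handle")
comps((X[:,2]>.053)&(X[:,2]<.064),"post")
comps((hsv[:,0]>12)&(hsv[:,0]<35)&(hsv[:,1]>90)&(X[:,2]>.06),"brass")
E
```

```text
(array([ 0.40788803, -0.07743605,  0.29653934]), np.float64(21.683633467490605))
foot 6599 [130.  99.] [0.4403 0.1574 0.0099] zmax 0.013 [0.4287 0.1322] [0.2509 0.0892] 81.0
bar 924 [316.  15.] [ 0.5958 -0.0408  0.0717] zmax 0.089 [ 0.6003 -0.0381] [0.0351 0.0431] 68.2
bar 1024 [260.  80.] [ 0.5123 -0.0061  0.0718] zmax 0.075 [ 0.5273 -0.0158] [0.0451 0.08  ] 59.2
bar 1082 [205. 144.] [0.4234 0.029  0.0718] zmax 0.082 [0.4394 0.0188] [0.0426 0.0971] 56.4
red 1120 [283.  37.] [ 0.5496 -0.0204  0.124 ] zmax 0.127 [ 0.5525 -0.0216] [0.0664 0.0238] 35.3
red 930 [223. 109.] [0.469  0.0104 0.1245] zmax 0.127 [0.4692 0.0121] [0.0209 0.0682] 23.7
bed 3423 [134. 104.] [0.4299 0.139  0.022 ] zmax 0.025 [0.4292 0.1374] [0.1358 0.0401] 81.0
handle 128 [323.   3.] [ 0.6002 -0.0432  0.0934] zmax 0.107 [ 0.6026 -0.043 ] [0.0064 0.0182] 20.3
handle 48292 [260. 351.] [ 0.4243 -0.056   0.3928] zmax 0.413 [ 0.4176 -0.0727] [0.0466 0.1473] 21.6
post 441 [39. 55.] [0.4461 0.2384 0.0577] zmax 0.06 [0.4457 0.2387] [0.0255 0.0218] 4.6
post 74 [34. 78.] [0.4204 0.236  0.0585] zmax 0.064 [0.4212 0.2411] [0.0175 0.007 ] 53.1
brass 154 [305.  39.] [ 0.57   -0.0447  0.0833] zmax 0.087 [ 0.5677 -0.0357] [0.057  0.0244] 42.7
brass 226 [267.  57.] [ 0.5283 -0.0039  0.0835] zmax 0.109 [ 0.5395 -0.0081] [0.0637 0.0266] 45.6
brass 190 [227.  89.] [0.4894 0.0257 0.0833] zmax 0.088 [0.4879 0.0199] [0.0241 0.0643] 14.1
brass 159 [230. 130.] [ 0.4473 -0.0005  0.0835] zmax 0.089 [0.4515 0.0074] [0.0245 0.0596] 15.6
brass 1357 [ 78. 333.] [ 0.4146 -0.0231  0.3922] zmax 0.398 [ 0.4118 -0.0237] [0.0171 0.0037] 17.0
brass 1360 [490. 333.] [ 0.4501 -0.1119  0.3927] zmax 0.398 [ 0.4476 -0.1131] [0.0163 0.0033] 21.3
brass 3867 [424. 394.] [ 0.4359 -0.0989  0.402 ] zmax 0.405 [ 0.4265 -0.0991] [0.0212 0.0661] 21.2
```

View pics/c.png

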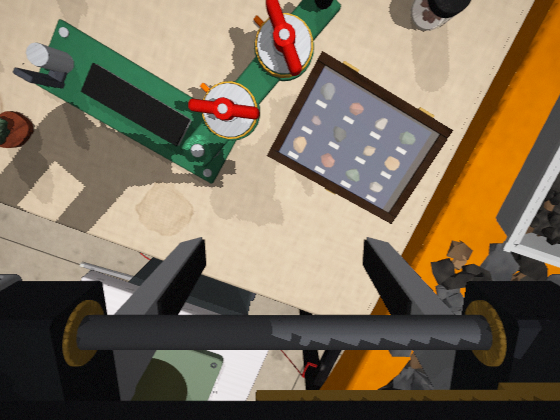

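The picture shows the bed at pixel (134,104) and wing a at (223,109). Wing b is at (283,37), the handle at (323,3) and the rest post at (39,55). In world coordinates the bed centre is (0.429,0.137) at heading 81°, the hinge is (0.413,0.034) and the bar is at about 1.79. All spacings agree with the given sizes. Next I move to the slab.

Emit:
{"op": "arm_command", "data": {"plan": [0,0,0,0,0,-7.93,1,0,0,0,0,0,-7.93,1,2.78,-2.83,0.6,0,0,0,1,2.78,-2.83,0.6,0,0,0,1,2.78,-2.83,0.6,0,0,0,1,2.78,-2.83,0.6,0,0,0,1,2.78,-2.83,0.6,0,0,0,1,2.78,-2.83,0.6,0,0,0,1]}}

```text
time_s: 4.05
position: [0.4362, 0.158, 0.2598]
ee_rot: [2.974, 1.011, 0.001]
ft_force: [-0.1, -0.8, 0.4]
width: 0.999
grip_force: 0.0
```

Emit:
{"op": "arm_command", "data": {"plan": [2.78,-2.83,0.6,0,0,0,1,2.78,-2.83,0.6,0,0,0,1,2.78,-2.83,0.6,0,0,0,1,2.78,-2.83,0.6,0,0,0,1,2.78,-2.83,0.6,0,0,0,1,2.78,-2.83,0.6,0,0,0,1,0,0,0,0,0,0,1,0,0,0,0,0,0,1]}}

```text
time_s: 5.05
position: [0.4648, 0.3925, 0.2236]
ee_rot: [2.974, 1.011, -0.001]
ft_force: [-0.6, 0.4, 0.5]
width: 1.002
grip_force: 0.0
```

```bash
python3 - <<'E'
from h import *
s=env.sense();p=env.camera("wrist")
vv,uu=np.mgrid[0:420,0:560]; uv=np.c_[uu.ravel(),vv.ravel()]
X=world(p,uv,s); hsv=cv2.cvtColor(p["image"],cv2.COLOR_BGR2HSV).reshape(-1,3).astype(int)
m=(X[:,2]>.016)&(X[:,2]<.024)&(hsv[:,1]<45)&(np.hypot(X[:,0]-.465,X[:,1]-.395)<.09)
k,lab,st,ce=cv2.connectedComponentsWithStats(m.reshape(420,560).astype(np.uint8))
for i in range(1,k):
    if st[i,4]>100: print(ce[i],cv2.minAreaRect(X[lab.ravel()==i][:,:2].astype(np.float32)),np.median(X[lab.ravel()==i],0))
togo(.465,.395,.022,37.56,s)
E
```

```text
[283.20719652 186.1378015 ] ((0.46505609154701233, 0.3940575420856476), (0.13866949081420898, 0.0498175173997879), 37.38376998901367) [0.46895907 0.3969169  0.01979976]
now [0.4648 0.3925 0.2236] yaw 37.57 shift cm [ 0.19 -0.19 20.16] turn z 0.01
```

Emit:
{"op": "arm_command", "data": {"plan": [0.1,-0.1,3.5,0,0,0,1,0,0,3.5,0,0,0,1,0,0,3.5,0,0,0,1,0,0,3.5,0,0,0,1,0,0,3.0,0,0,0,1,0,0,2.0,0,0,0,1,0,0,1.1,0,0,0,1,0,0,0,0,0,0,1]}}

```text
time_s: 6.1
position: [0.465, 0.3943, 0.0227]
ee_rot: [2.974, 1.011, -0.001]
ft_force: [-0.9, -0.1, 0.0]
width: 0.999
grip_force: 0.0
```

Emit:
{"op": "arm_command", "data": {"plan": [0,0,0,0,0,0,-0.2,0,0,0,0,0,0,-0.2,0,0,0,0,0,0,-0.2,0,0,0,0,0,0,-0.2,0,0,0,0,0,0,-0.2,0,0,-0.5,0,0,0,-0.2,0,0,-0.5,0,0,0,-0.2,0,0,-0.5,0,0,0,-0.2], "grip_force": 30}}

```text
time_s: 7.1
position: [0.4647, 0.3946, 0.0378]
ee_rot: [2.974, 1.011, -0.001]
ft_force: [-0.8, -0.5, -3.2]
width: 0.529
grip_force: 30.0
```

```bash
python3 - <<'E'
from h import *
s=env.sense(); print(s["width"],s["grip_force"],s["ft_force"])
togo(.4292,.1374,.10,81.0,s)
E
```

```text
0.5288922790518605 29.998917281627655 [-0.7590773  -0.50587216 -3.24912502]
now [0.4647 0.3946 0.0378] yaw 37.56 shift cm [-18.49  18.22  -6.21] turn z -43.44
```

Emit:
{"op": "arm_command", "data": {"plan": [0,0,-2.5,0,0,-8.69,-0.2,0,0,-2.5,0,0,-8.69,-0.2,0,0,-2.5,0,0,-8.69,-0.2,0,0,-2.5,0,0,-8.69,-0.2,0,0,-2.0,0,0,-8.69,-0.2,-2,0,0,0,0,0,-0.2,-4,0,0,0,0,0,-0.2,-4,0,0,0,0,0,-0.2]}}

```text
time_s: 8.1
position: [0.4489, 0.295, 0.158]
ee_rot: [2.387, 2.042, 0.0]
ft_force: [0.3, -1.0, -3.5]
width: 0.528
grip_force: 30.0
```

Emit:
{"op": "arm_command", "data": {"plan": [-4,0,0,0,0,0,-0.2,-4,0.5,0,0,0,0,-0.2,-4,0,0,0,0,0,-0.2,-2,0,0,0,0,0,-0.2,-1.5,0,0,0,0,0,-0.2,-0.5,0,0,0,0,0,-0.2,0,0,0,0,0,0,-0.2,0,0,0,0,0,0,-0.2]}}

```text
time_s: 9.1
position: [0.4294, 0.1377, 0.1579]
ee_rot: [-2.388, -2.041, -0.001]
ft_force: [0.3, 0.5, -2.6]
width: 0.527
grip_force: 30.0
```

```bash
python3 - <<'E'
from h import *
s=env.sense(); p=env.camera("wrist")
togo(.4292,.1374,.0447,81.0,s)
cv2.imwrite("pics/d.png",p["image"])
vv,uu=np.mgrid[0:420,0:560]; uv=np.c_[uu.ravel(),vv.ravel()]
X=world(p,uv,s); hsv=cv2.cvtColor(p["image"],cv2.COLOR_BGR2HSV).reshape(-1,3).astype(int)
h=s["position"][2]-.0027
m=(abs(X[:,2]-h)<.012)&(hsv[:,1]<60)&(hsv[:,2]>110)
k,lab,st,ce=cv2.connectedComponentsWithStats(m.reshape(420,560).astype(np.uint8))
for i in range(1,k):
    if st[i,4]>200: print(st[i,4],ce[i],cv2.minAreaRect(X[lab.ravel()==i][:,:2].astype(np.float32)),np.median(X[lab.ravel()==i],0))
E
```

```text
now [0.4294 0.1377 0.1579] yaw 81.06 shift cm [-0.04 -0.02 11.32] turn z 0.06
16323 [283.71972064 221.97169638] ((0.43165329098701477, 0.15536516904830933), (0.10177735239267349, 0.05033586919307709), 80.89183044433594) [0.43237082 0.16146297 0.15478222]
1617 [283.40568955 359.39084725] ((0.4187224805355072, 0.07579443603754044), (0.015931088477373123, 0.04973731189966202), 80.76895141601562) [0.41894484 0.07622642 0.15470918]
```

View pics/d.png

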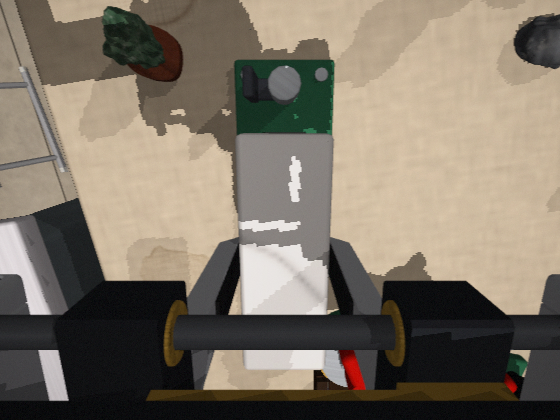

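The slab hangs level and centred over the bed, with its far end at pixel row 135 and the near end at row 368. It is within 1 mm of the bed centre. I lower it and let go.

Emit:
{"op": "arm_command", "data": {"plan": [0,0,2.5,0,0,0,-0.2,0,0,3,0,0,0,-0.2,0,0,2.5,0,0,0,-0.2,0,0,1.5,0,0,0,-0.2,0,0,0.8,0,0,0,-0.2,0,0,0.5,0,0,0,-0.2,0,0,0.3,0,0,0,-0.2,0,0,0.15,0,0,0,-0.2]}}

```text
time_s: 10.15
position: [0.4298, 0.1371, 0.0457]
ee_rot: [2.388, 2.04, 0.001]
ft_force: [0.0, -0.0, -2.9]
width: 0.528
grip_force: 30.0
```

Emit:
{"op": "arm_command", "data": {"plan": [0,0,0,0,0,0,0.35,0,0,0,0,0,0,0.35,0,0,0,0,0,0,0.35,0,0,-1.5,0,0,0,0.35,0,0,-3.5,0,0,0,0.35,0,0,-3.5,0,0,0,0.35,0,0,-4,0,0,0,0.35,0,0,-4,0,0,0,0.35]}}

```text
time_s: 11.15
position: [0.4292, 0.1371, 0.2128]
ee_rot: [2.388, 2.04, 0.002]
ft_force: [0.2, 0.4, -0.0]
width: 0.675
grip_force: 0.0
```

```bash
cat >> h.py <<'E'
def grab(s=None,region=None):
    s=env.sense(); p=env.camera("wrist")
    vv,uu=np.mgrid[0:420,0:560]; uv=np.c_[uu.ravel(),vv.ravel()]
    return s,p,world(p,uv,s),cv2.cvtColor(p["image"],cv2.COLOR_BGR2HSV).reshape(-1,3).astype(int)
def comps(X,m,l,mn=100):
    k,lab,st,ce=cv2.connectedComponentsWithStats(m.reshape(420,560).astype(np.uint8))
    for i in range(1,k):
        if st[i,4]>mn:
            Y=X[lab.ravel()==i]; c,wh,a=cv2.minAreaRect(Y[:,:2].astype(np.float32))
            print(l,st[i,4],ce[i].round(),np.median(Y,0).round(4),"zmax",Y[:,2].max().round(3),np.round(c,4),np.round(wh,4),round(a,1))
E
python3 - <<'E'
from h import *
s,p,X,hsv=grab()
comps(X,(abs(X[:,2]-.042)<.006)&(hsv[:,1]<60)&(np.hypot(X[:,0]-.43,X[:,1]-.14)<.09),"slab",200)
H=np.array([.4128,.0337]); a=np.radians(-21.4)
togo(*(H+.21*np.array([np.cos(a),np.sin(a)])),.20,None,s)
E
```

```text
slab 6032 [284. 193.] [0.4296 0.1424 0.0418] zmax 0.045 [0.4289 0.137 ] [0.1386 0.05  ] 80.8
now [0.4292 0.1371 0.2128] yaw 81.01 shift cm [-14.98  20.5    1.3 ] turn z 0
```

The slab lies within 0.5 mm and 0.2° of the bed's middle. Next, the handle.

Emit:
{"op": "arm_command", "data": {"plan": [0,0,0,0,0,10.2,-0.1,0,0,0,0,0,10.2,-0.1,0,0,0,0,0,10.2,-0.1,0,0,0,0,0,10.2,-0.1,0,0,0,0,0,10.2,-0.1,1.1,4.1,0,0,0,0,-0.1,1.1,4.1,0,0,0,0,-0.1,1.1,4.1,0,0,0,0,-0.1]}}

```text
time_s: 12.2
position: [0.5204, 0.0463, 0.2114]
ee_rot: [3.034, 0.814, 0.002]
ft_force: [0.4, -0.5, 0.5]
width: 0.45
grip_force: 0.0
```

Emit:
{"op": "arm_command", "data": {"plan": [1.1,4.1,0,0,0,0,-0.1,1.1,4.1,0,0,0,0,-0.1,1,4,0,0,0,0,-0.1,0,0,0,0,0,0,-0.1,0,0,0,0,0,0,-0.1,0,0,0,0,0,0,-0.1,0,0,0,0,0,0,-0.1,0,0,0,0,0,0,-0.1]}}

```text
time_s: 13.2
position: [0.6078, -0.042, 0.2105]
ee_rot: [3.034, 0.815, 0.0]
ft_force: [-0.4, -0.4, -0.6]
width: 0.449
grip_force: 0.0
```

```bash
python3 - <<'E'
from h import *
s,p,X,hsv=grab()
cv2.imwrite("pics/e.png",p["image"])
near=np.hypot(X[:,0]-.608,X[:,1]+.043)<.03
comps(X,(hsv[:,2]<90)&(X[:,2]>.08)&(X[:,2]<.13)&near,"handle",30)
comps(X,(X[:,2]>.1)&(X[:,2]<.125)&near,"handletop",30)
togo(.6083,-.0429,.105,30,s)
E
```

```text
handle 526 [283. 210.] [ 0.6116 -0.0393  0.1105] zmax 0.114 [ 0.6093 -0.0404] [0.0191 0.0192] 52.8
handletop 447 [283. 211.] [ 0.6106 -0.0398  0.1109] zmax 0.114 [ 0.6093 -0.0404] [0.0191 0.0192] 52.8
now [ 0.6078 -0.042   0.2105] yaw 30.06 shift cm [-1.000e-02  1.000e-01  1.055e+01] turn z 0.06
```

View pics/e.png

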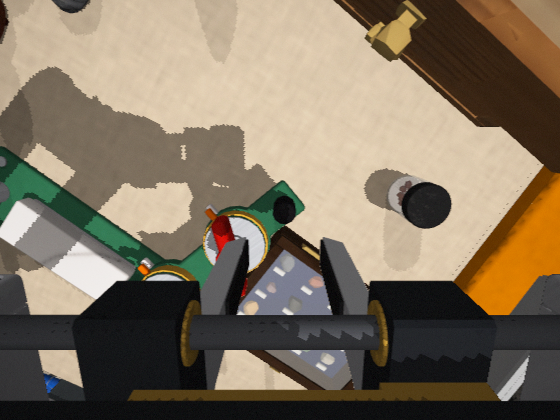

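The handle is at pixel (283,210) with its top at 0.111. Wing b at (222,228) leaves just enough room for a narrow opening.

Emit:
{"op": "arm_command", "data": {"plan": [0.1,0,2,0,0,0,-0.38,0.05,0,2.5,0,0,0,-0.38,0,0,2.5,0,0,0,-0.38,0,0,2,0,0,0,-0.38,0,0,1.0,0,0,0,-0.38,0,0,0.4,0,0,0,-0.38,0,0,0,0,0,0,-0.38,0,0,0,0,0,0,-0.38]}}

```text
time_s: 14.25
position: [0.6103, -0.042, 0.1074]
ee_rot: [3.034, 0.813, 0.003]
ft_force: [0.1, -0.6, -0.0]
width: 0.311
grip_force: 0.0
```

Emit:
{"op": "arm_command", "data": {"plan": [0,0,0,0,0,0,-1,0,0,0,0,0,0,-1,0,0,0,0,0,0,-1,0,0,0,0,0,0,-1,0,0,0,0,0,0,-1,0,0,0,0,0,0,-1,0,0,0,0,0,0,-1,0,0,0,0,0,0,-1], "grip_force": 20}}

```text
time_s: 15.25
position: [0.6095, -0.0411, 0.1071]
ee_rot: [-3.033, -0.813, -0.001]
ft_force: [-2.6, 3.3, 5.8]
width: 0.205
grip_force: 20.0
```

```bash
python3 - <<'E'
from h import *
s=env.sense(); P,yaw,R=pose(s); print(P,yaw,s["width"]*94,s["ft_force"])
H=np.array([.4128,.0337]); d=P[:2]-H; r=np.hypot(*d); a0=np.degrees(np.arctan2(d[1],d[0])); print(r,a0)
r=.21; n=20; prev=P[:2]
for a in np.linspace(a0,81.0,n+1)[1:]:
    t=H+r*np.array([np.cos(np.radians(a)),np.sin(np.radians(a))]); v=np.r_[t-prev,0]; print(round(a,1),(R.T@v*100).round(2)[:2]); prev=t
E
```

```text
[ 0.60945523 -0.04110425  0.10706766] 30.023409790491947 19.288788061809875 [-2.55272964  3.29957689  5.80160194]
0.21040188651721786 -20.825950893173026
-15.7 [ 1.37 -1.27]
-10.6 [ 1.28 -1.36]
-5.6 [ 1.15 -1.47]
-0.5 [ 1.02 -1.56]
4.6 [ 0.87 -1.65]
9.7 [ 0.72 -1.72]
14.8 [ 0.57 -1.78]
19.9 [ 0.41 -1.82]
25.0 [ 0.25 -1.85]
30.1 [ 0.08 -1.86]
35.2 [-0.08 -1.86]
40.3 [-0.25 -1.85]
45.4 [-0.41 -1.82]
50.5 [-0.57 -1.78]
55.5 [-0.73 -1.72]
60.6 [-0.88 -1.65]
65.7 [-1.02 -1.56]
70.8 [-1.15 -1.46]
75.9 [-1.28 -1.36]
81.0 [-1.4  -1.24]
```

Emit:
{"op": "arm_command", "data": {"plan": [1.37,-1.27,0,0,0,0,-1,1.28,-1.36,0,0,0,0,-1,1.15,-1.47,0,0,0,0,-1,1.02,-1.56,0,0,0,0,-1,0.87,-1.65,0,0,0,0,-1,0.72,-1.72,0,0,0,0,-1,0.57,-1.78,0,0,0,0,-1,0.41,-1.82,0,0,0,0,-1]}}

```text
time_s: 16.25
position: [0.6172, 0.1028, 0.1072]
ee_rot: [3.027, 0.812, 0.024]
ft_force: [13.5, -2.6, -8.8]
width: 0.21
grip_force: 20.0
```

Emit:
{"op": "arm_command", "data": {"plan": [0.25,-1.85,0,0,0,0,-1,0.08,-1.86,0,0,0,0,-1,-0.08,-1.86,0,0,0,0,-1,-0.25,-1.85,0,0,0,0,-1,-0.41,-1.82,0,0,0,0,-1,-0.57,-1.78,0,0,0,0,-1,-0.73,-1.72,0,0,0,0,-1,-0.88,-1.65,0,0,0,0,-1]}}

```text
time_s: 17.25
position: [0.5204, 0.2158, 0.1077]
ee_rot: [3.03, 0.814, 0.017]
ft_force: [6.8, -2.3, -0.6]
width: 0.206
grip_force: 20.0
```

```bash
python3 - <<'E'
from h import *
s=env.sense(); P,yaw,R=pose(s); print(P,yaw,s["width"]*94,s["ft_force"])
H=np.array([.4128,.0337]); d=P[:2]-H; print(np.hypot(*d),np.degrees(np.arctan2(d[1],d[0])))
prev=P[:2]; 
for a in (66,71,76,81,82):
    t=H+.21*np.array([np.cos(np.radians(a)),np.sin(np.radians(a))]); v=np.r_[t-prev,0]; print(a,(R.T@v*100).round(2)[:2]); prev=t
E
```

```text
[0.52040847 0.21580843 0.10772986] 30.07951423799119 19.40303266531409 [ 6.81352181 -2.33601072 -0.63715255]
0.21152556265534833 59.421019092842414
66 [-1.43 -1.95]
71 [-1.14 -1.44]
76 [-1.26 -1.33]
81 [-1.37 -1.22]
82 [-0.29 -0.23]
```

Emit:
{"op": "arm_command", "data": {"plan": [-1.02,-1.56,0,0,0,0,-1,-1.15,-1.46,0,0,0,0,-1,-1.28,-1.36,0,0,0,0,-1,-1.4,-1.24,0,0,0,0,-1,-0.3,-0.23,0,0,0,0,-1,-0.3,-0.23,0,0,0,0,-1,0,0,0,0,0,0,-1,0,0,0,0,0,0,-1]}}

```text
time_s: 18.25
position: [0.445, 0.2409, 0.1079]
ee_rot: [3.03, 0.814, 0.022]
ft_force: [12.2, -3.0, -4.2]
width: 0.205
grip_force: 20.0
```

```bash
python3 - <<'E'
from h import *
s=env.sense(); P,yaw,R=pose(s); print(P,yaw,s["width"]*94,s["ft_force"])
H=np.array([.4128,.0337]); d=P[:2]-H; print(np.hypot(*d),np.degrees(np.arctan2(d[1],d[0])))
E
```

```text
[0.44495808 0.24093053 0.10792123] 30.058696076519016 19.296449163529203 [12.21292158 -2.95116492 -4.15012983]
0.2097108361635477 81.17918265628977
```

The bar is against its stop. I release it and look at the wings.

Emit:
{"op": "arm_command", "data": {"plan": [0.2,0.15,0,0,0,0,-0.38,0,0,0,0,0,0,-0.38,0,0,0,0,0,0,-0.38,0,0,-2,0,0,0,-0.38,0,0,-3,0,0,0,-0.38,0,0,-3,0,0,0,-0.38,0,0,-3,0,0,0,-0.38,0,0,-1,0,0,0,-0.38]}}

```text
time_s: 19.25
position: [0.4414, 0.2418, 0.2281]
ee_rot: [-3.034, -0.814, -0.005]
ft_force: [0.5, -0.1, -0.6]
width: 0.31
grip_force: 0.0
```

Emit:
{"op": "arm_command", "data": {"plan": [-2.1,1.7,0,0,0,0,-0.38,-2.1,1.7,0,0,0,0,-0.38,-2.1,1.7,0,0,0,0,-0.38,-2.1,1.7,0,0,0,0,-0.38,-2.1,1.7,0,0,0,0,-0.38,-2.1,1.7,0,0,0,0,-0.38,0,0,0,0,0,0,-0.38,0,0,0,0,0,0,-0.38]}}

```text
time_s: 20.25
position: [0.3825, 0.0904, 0.2258]
ee_rot: [-3.034, -0.813, 0.001]
ft_force: [-0.1, -0.7, 0.3]
width: 0.309
grip_force: 0.0
```

```bash
cat >> h.py <<'E'
def wings(s,p,X,hsv):
    red=((hsv[:,0]<8)|(hsv[:,0]>172))&(hsv[:,1]>120)&(X[:,2]>.085)&(X[:,2]<.14)
    comps(X,red,"wing",100)
    org=(hsv[:,0]>=8)&(hsv[:,0]<20)&(hsv[:,1]>190)&(hsv[:,2]>120)&(X[:,2]>.065)&(X[:,2]<.1)
    comps(X,org,"pointer",8)
E
python3 - <<'E'
from h import *
s,p,X,hsv=grab()
print(pose(s)[:2],s["ft_torque"])
cv2.imwrite("pics/f.png",p["image"])
wings(s,p,X,hsv)
comps(X,(abs(X[:,2]-.0715)<.004)&(hsv[:,0]>45)&(hsv[:,0]<95)&(hsv[:,1]>80),"bar")
E
```

```text
(array([0.38250969, 0.09037772, 0.2257831 ]), np.float64(30.00240119727792)) [ 0.00850905  0.00185013 -0.00762216]
wing 1679 [219. 101.] [0.437  0.1789 0.124 ] zmax 0.127 [0.4363 0.1815] [0.021  0.0683] 64.7
wing 1276 [305. 170.] [0.4246 0.0954 0.1245] zmax 0.127 [0.4234 0.092 ] [0.068  0.0241] 35.5
pointer 69 [204. 135.] [0.4011 0.1873 0.08  ] zmax 0.085 [0.4014 0.1874] [0.0061 0.0119] 70.7
pointer 50 [279. 195.] [0.3862 0.0989 0.0798] zmax 0.081 [0.3861 0.0989] [0.0052 0.01  ] 83.7
bar 1396 [185.  68.] [0.4448 0.2291 0.0718] zmax 0.075 [0.4438 0.2317] [0.0421 0.036 ] 80.8
bar 1304 [266. 134.] [0.4302 0.1382 0.0718] zmax 0.074 [0.4314 0.1396] [0.0526 0.0546] 83.4
bar 1252 [342. 197.] [0.4145 0.0434 0.0718] zmax 0.074 [0.4136 0.0403] [0.0483 0.0359] 80.8
```

View pics/f.png

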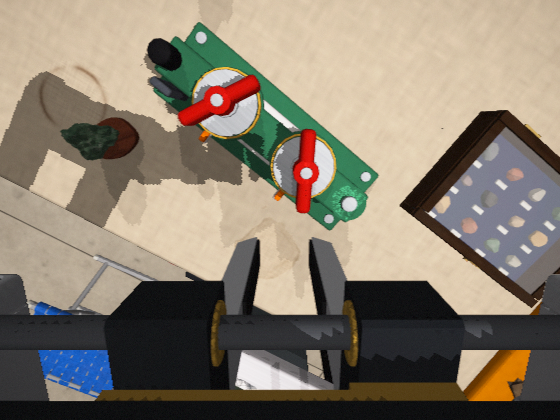

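The bar is shut over the slab. Wing a is at pixel (305,170) and wing b at (219,101). The orange pointers are at (279,195) and (204,135). I refine the wing headings and compute the move to screw a, using the half-turned yaw so the pointer stays in view.

```bash
cat >> h.py <<'E'
def wingdir(X,hsv,c):
    m=((hsv[:,0]<8)|(hsv[:,0]>172))&(hsv[:,1]>120)&(X[:,2]>.095)&(np.hypot(X[:,0]-c[0],X[:,1]-c[1])<.045)
    zt=np.percentile(X[m][:,2],90); m&=X[:,2]>zt-.0035
    Y=X[m][:,:2]; e=np.linalg.eigh(np.cov(Y.T))[1][:,1]; h=np.degrees(np.arctan2(e[1],e[0]))%180
    print("wing",m.sum(),Y.mean(0).round(4),"top",zt.round(4),"heading",h.round(1),"rect",cv2.minAreaRect(Y.astype(np.float32))); return h
def pointer(X,hsv,c):
    d=np.hypot(X[:,0]-c[0],X[:,1]-c[1])
    m=(hsv[:,0]>=5)&(hsv[:,0]<20)&(hsv[:,1]>170)&(hsv[:,2]>100)&(X[:,2]>.07)&(X[:,2]<.09)&(d>.03)&(d<.047)
    if m.sum()<5: print("no pointer",m.sum()); return
    q=X[m].mean(0); print("pointer",m.sum(),q.round(4),"heading",np.degrees(np.arctan2(q[1]-c[1],q[0]-c[0])).round(2)%360)
H=np.array([.4128,.0337]); U=np.array([np.cos(np.radians(81)),np.sin(np.radians(81))])
WA=H+.060*U; WB=H+.150*U
E
python3 - <<'E'
from h import *
s,p,X,hsv=grab()
print(WA,WB,s["joint_pos"].round(3))
for c in (WA,WB): wingdir(X,hsv,c); pointer(X,hsv,c)
togo(*WA,.20,210,s)
E
```

```text
[0.42218607 0.0929613 ] [0.43626517 0.18185325] [ 0.011 -0.203  1.949  0.     1.397  1.057]
wing 1176 [0.4231 0.094 ] top 0.1256 heading 26.4 rect ((0.42211177945137024, 0.09308574348688126), (0.064400814473629, 0.03654373437166214), 51.712005615234375)
pointer 70 [0.3921 0.1002 0.0804] heading 166.39
wing 1379 [0.4366 0.1813] top 0.1252 heading 145.7 rect ((0.43621957302093506, 0.18175801634788513), (0.020948544144630432, 0.06777789443731308), 65.12940979003906)
pointer 86 [0.4037 0.1832 0.0804] heading 177.71
now [0.3826 0.0905 0.2259] yaw 30.04 shift cm [3.55 1.77 2.59] turn z -179.96
```

Emit:
{"op": "arm_command", "data": {"plan": [1.78,0.89,0,0,0,0,-0.38,1.78,0.89,0,0,0,0,-0.38,0,0,0,0,0,-10.4,-0.38,0,0,0,0,0,-10.4,-0.38,0,0,0,0,0,-10.4,-0.38,0,0,0,0,0,-10.4,-0.38,0,0,0,0,0,-10.4,-0.38,0,0,0,0,0,-10.4,-0.38]}}

```text
time_s: 21.35
position: [0.4225, 0.0932, 0.2261]
ee_rot: [-2.165, -2.275, 0.0]
ft_force: [1.1, 0.1, 0.4]
width: 0.308
grip_force: 0.0
```

Emit:
{"op": "arm_command", "data": {"plan": [0,0,0,0,0,-10.4,-0.38,0,0,0,0,0,-10.4,-0.38,0,0,0,0,0,-10.4,-0.38,0,0,0,0,0,-10.4,-0.38,0,0,0,0,0,-10.4,-0.38,0,0,0,0,0,-10.4,-0.38,0,0,0,0,0,-10.4,-0.38,0,0,0,0,0,-10.4,-0.38]}}

```text
time_s: 22.35
position: [0.4225, 0.0932, 0.2261]
ee_rot: [-0.109, -3.139, -0.0]
ft_force: [0.3, -0.1, -0.3]
width: 0.308
grip_force: 0.0
```

Emit:
{"op": "arm_command", "data": {"plan": [0,0,0,0,0,-10.4,-0.38,0,0,0,0,0,-10.4,-0.38,0,0,0,0,0,-10.4,-0.38,0,0,1.5,0,0,0,-0.38,0,0,1,0,0,0,-0.38,0,0,0,0,0,0,-0.38,0,0,0,0,0,0,-0.38,0,0,0,0,0,0,-0.38]}}

```text
time_s: 23.35
position: [0.4227, 0.0923, 0.2017]
ee_rot: [-0.727, 3.055, -0.0]
ft_force: [-0.1, -0.4, -0.8]
width: 0.308
grip_force: 0.0
```

```bash
python3 - <<'E'
from h import *
s,p,X,hsv=grab()
print(s["joint_pos"].round(3))
h=wingdir(X,hsv,WA); pointer(X,hsv,WA)
togo(*WA,.122,h+180,s)
E
```

```text
[ 0.014 -0.085  1.899  0.     1.327 -2.024]
wing 1264 [0.4205 0.0918] top 0.1256 heading 26.4 rect ((0.41907158493995667, 0.09252805262804031), (0.038782209157943726, 0.06828153878450394), 88.77367401123047)
pointer 103 [0.3897 0.0945 0.0803] heading 177.21
now [0.4227 0.0923 0.2017] yaw -153.21 shift cm [0.02 0.08 7.97] turn z 0.43
```

Emit:
{"op": "arm_command", "data": {"plan": [0,0.08,2,0,0,0.4,-0.38,0,0,2.5,0,0,0,-0.38,0,0,2,0,0,0,-0.38,0,0,1.2,0,0,0,-0.38,0,0,0.5,0,0,0,-0.38,0,0,0.05,0,0,0,-0.38,0,0,0,0,0,0,-0.38,0,0,0,0,0,0,-0.38]}}

```text
time_s: 24.4
position: [0.4225, 0.0931, 0.1194]
ee_rot: [-0.717, 3.057, -0.0]
ft_force: [-0.2, -0.3, 0.9]
width: 0.306
grip_force: 0.0
```

Emit:
{"op": "arm_command", "data": {"plan": [0,0,0,0,0,0,-1,0,0,0,0,0,0,-1,0,0,0,0,0,0,-1,0,0,0,0,0,0,-1,0,0,0,0,0,0,-1,0,0,0,0,0,0,-1,0,0,0,0,0,0,-1,0,0,0,0,0,0,-1], "grip_force": 20}}

```text
time_s: 25.4
position: [0.4221, 0.093, 0.1189]
ee_rot: [-0.718, 3.058, -0.0]
ft_force: [-0.5, -1.9, 1.4]
width: 0.131
grip_force: 20.0
```

```bash
cat >> h.py <<'E'
def pointer(X,hsv,c):
    d=np.hypot(X[:,0]-c[0],X[:,1]-c[1])
    m=(hsv[:,0]>=8)&(hsv[:,0]<20)&(hsv[:,1]>190)&(hsv[:,2]>120)&(X[:,2]>.07)&(X[:,2]<.09)&(d>.034)&(d<.047)
    if m.sum()<5: print("no pointer",m.sum()); return
    q=X[m].mean(0); print("pointer",m.sum(),q.round(4),"heading",np.degrees(np.arctan2(q[1]-c[1],q[0]-c[0])).round(2)%360)
E
python3 - <<'E'
from h import *
s,p,X,hsv=grab()
print(s["joint_pos"].round(3),s["width"]*94,s["ft_force"].round(2),s["ft_torque"].round(3))
pointer(X,hsv,WA); togo(*WA,.12,None,s)
cv2.imwrite("pics/g.png",p["image"])
E
```

```text
[ 0.016  0.022  1.984 -0.     1.136 -2.016] 12.302892514574967 [-0.48 -1.85  1.39] [-0.21  -0.172 -0.019]
pointer 106 [0.3844 0.0985 0.0795] heading 171.64
now [0.4221 0.093  0.1189] yaw -153.58 shift cm [-0.   -0.   -0.11] turn z 0
```

View pics/g.png

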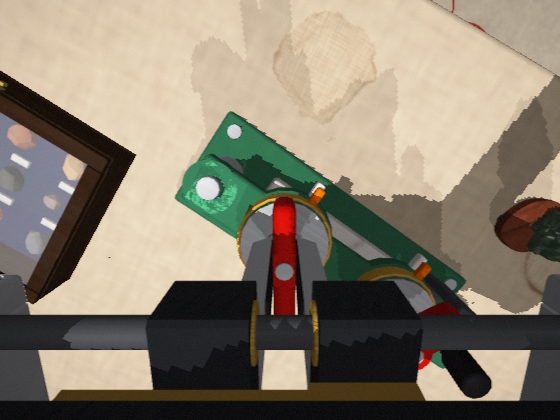

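The picture shows wing a gripped at (284,240), with the orange pointers at (318,193) and (421,268) standing over their white lugs. I start screw a gently.

Emit:
{"op": "arm_command", "data": {"plan": [0,0,0.06,0,0,5.6,-1,0,0,0.06,0,0,5.6,-1,0,0,0.06,0,0,5.6,-1,0,0,0.06,0,0,5.6,-1,0,0,0.06,0,0,5.6,-1,0,0,0,0,0,0,-1,0,0,0,0,0,0,-1,0,0,0,0,0,0,-1]}}

```text
time_s: 26.45
position: [0.4222, 0.0931, 0.116]
ee_rot: [0.042, 3.141, 0.0]
ft_force: [-0.2, -0.8, 2.8]
width: 0.124
grip_force: 20.0
```

```bash
python3 - <<'E'
from h import *
s,p,X,hsv=grab()
print(s["width"]*94,s["ft_force"].round(2),s["ft_torque"].round(3))
pointer(X,hsv,WA); togo(*WA,.12,None,s); np.savez("g2.npz",i=p["image"])
E
```

```text
11.694489399795001 [-0.16 -0.82  2.79] [-0.048 -0.138  0.115]
pointer 115 [0.3848 0.1005 0.0797] heading 168.58
now [0.4222 0.0931 0.116 ] yaw 178.46 shift cm [-0.   -0.02 -0.4 ] turn z 0
```

Torque and pointer both suggest binding, so I confirm it in a before/after crop.

```bash
python3 - <<'E'
from h import *
a=cv2.imread("pics/g.png")[165:235,285:355]
s,p,X,hsv=grab(); 
# find pointer pixel to crop
d=np.hypot(X[:,0]-WA[0],X[:,1]-WA[1]); m=(hsv[:,0]>=8)&(hsv[:,0]<20)&(hsv[:,1]>190)&(hsv[:,2]>120)&(X[:,2]>.07)&(X[:,2]<.09)&(d>.034)&(d<.047)
v,u=np.argwhere(m.reshape(420,560)).mean(0).astype(int); print(u,v)
pointer(X,hsv,WA); pointer(X,hsv,WB)
b=p["image"][v-35:v+35,u-35:u+35]
cv2.imwrite("pics/h.png",np.hstack([cv2.resize(i,(400,400),interpolation=cv2.INTER_CUBIC) for i in (a,b)]))
E
```

```text
294 185
pointer 115 [0.3848 0.1005 0.0797] heading 168.61
pointer 110 [0.3985 0.1871 0.0796] heading 172.08
```

View pics/h.png

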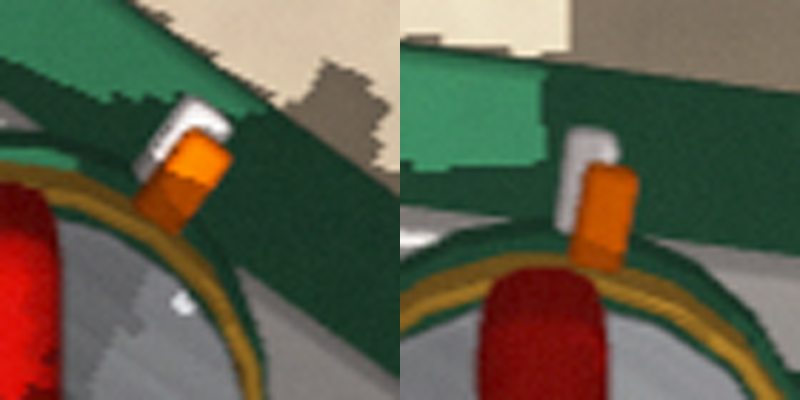

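The crop shows the pointer now displaced clockwise from the lug, so the collar is dragged by about 0.06 rad. Screw a is crossed. I back it out to about -0.57 and start it again.

Emit:
{"op": "arm_command", "data": {"plan": [0,0,-0.08,0,0,-7.6,-1,0,0,-0.08,0,0,-7.6,-1,0,0,-0.08,0,0,-7.6,-1,0,0,-0.08,0,0,-7.6,-1,0,0,-0.08,0,0,-7.6,-1,0,0,-0.08,0,0,-7.6,-1,0,0,-0.08,0,0,-7.6,-1,0,0,-0.08,0,0,-7.6,-1]}}

```text
time_s: 27.55
position: [0.4223, 0.0928, 0.1223]
ee_rot: [-1.558, 2.728, -0.001]
ft_force: [0.7, -1.7, 3.3]
width: 0.13
grip_force: 20.0
```

Emit:
{"op": "arm_command", "data": {"plan": [0,0,0,0,0,0,-1,0,0,0,0,0,0,-1,0,0,0.07,0,0,7,-1,0,0,0.07,0,0,7,-1,0,0,0.07,0,0,7,-1,0,0,0.07,0,0,7,-1,0,0,0.05,0,0,5,-1,0,0,0,0,0,0,-1]}}

```text
time_s: 28.55
position: [0.4221, 0.0929, 0.1189]
ee_rot: [-0.712, 3.06, -0.0]
ft_force: [0.1, -0.8, 3.0]
width: 0.128
grip_force: 20.0
```

```bash
python3 - <<'E'
from h import *
s,p,X,hsv=grab()
print(s["width"]*94,s["ft_force"].round(2),s["ft_torque"].round(3),s["joint_pos"].round(3))
pointer(X,hsv,WA); togo(*WA,.12,None,s)
E
```

```text
12.021139723472777 [ 0.13 -0.83  2.98] [-0.263 -0.312 -0.083] [ 0.016  0.022  1.984 -0.     1.135 -2.012]
pointer 110 [0.3849 0.1003 0.0795] heading 168.88
now [0.4221 0.0929 0.1189] yaw -153.79 shift cm [-0.01 -0.   -0.11] turn z 0
```

Emit:
{"op": "arm_command", "data": {"plan": [0,0,0.06,0,0,5.6,-1,0,0,0.06,0,0,5.6,-1,0,0,0.06,0,0,5.6,-1,0,0,0.06,0,0,5.6,-1,0,0,0.06,0,0,5.6,-1,0,0,0,0,0,0,-1,0,0,0,0,0,0,-1,0,0,0,0,0,0,-1]}}

```text
time_s: 29.6
position: [0.4221, 0.0931, 0.1159]
ee_rot: [0.048, 3.141, 0.0]
ft_force: [0.2, -1.2, 2.5]
width: 0.123
grip_force: 20.0
```

```bash
python3 - <<'E'
from h import *
s,p,X,hsv=grab()
print(s["width"]*94,s["ft_force"].round(2),s["ft_torque"].round(3))
pointer(X,hsv,WA); pointer(X,hsv,WB); togo(*WA,.12,None,s)
E
```

```text
11.5483190451049 [ 0.21 -1.25  2.49] [-0.112 -0.349 -0.024]
pointer 115 [0.3848 0.1005 0.0797] heading 168.56
pointer 107 [0.3985 0.187  0.0797] heading 172.17
now [0.4221 0.0931 0.1159] yaw 178.26 shift cm [-0.01 -0.02 -0.41] turn z 0
```

Emit:
{"op": "arm_command", "data": {"plan": [0,0,0.065,0,0,6,-1,0,0,0.065,0,0,6,-1,0,0,0.065,0,0,6,-1,0,0,0.065,0,0,6,-1,0,0,0.065,0,0,6,-1,0,0,0.065,0,0,6,-1,0,0,0.04,0,0,4,-1,0,0,0,0,0,0,-1]}}

```text
time_s: 30.65
position: [0.4223, 0.0933, 0.1129]
ee_rot: [1.119, 2.935, 0.001]
ft_force: [-1.7, 0.4, 11.7]
width: 0.128
grip_force: 41.6
```

```bash
python3 - <<'E'
from h import *
s,p,X,hsv=grab()
print(s["width"]*94,s["ft_force"].round(2),s["ft_torque"].round(3))
pointer(X,hsv,WA); pointer(X,hsv,WB); togo(*WA,.12,None,s)
E
```

```text
12.030004709817984 [-1.74  0.38 11.72] [-0.057  0.298  0.138]
pointer 119 [0.3851 0.1009 0.0796] heading 167.93
pointer 138 [0.3986 0.1873 0.0798] heading 171.75
now [0.4223 0.0933 0.1129] yaw 138.27 shift cm [-0.01 -0.03 -0.71] turn z 0
```

Emit:
{"op": "arm_command", "data": {"plan": [0,0,-0.05,0,0,0,-1,0,0,-0.05,0,0,0,-1,0,0,0,0,0,1.5,-1,0,0,0,0,0,1.5,-1,0,0,0,0,0,1.5,-1,0,0,0,0,0,0,-1,0,0,0,0,0,0,-1,0,0,0,0,0,0,-1]}}

```text
time_s: 31.7
position: [0.4223, 0.0933, 0.113]
ee_rot: [1.233, 2.889, 0.001]
ft_force: [0.4, 0.4, 5.8]
width: 0.13
grip_force: 42.0
```

```bash
python3 - <<'E'
from h import *
s,p,X,hsv=grab()
print(s["width"]*94,s["grip_force"],s["ft_force"].round(2),s["ft_torque"].round(3))
pointer(X,hsv,WA); pointer(X,hsv,WB); togo(*WA,.12,None,s)
E
```

```text
12.248013154045283 41.980711072683334 [0.41 0.39 5.8 ] [ 0.043 -0.202  0.621]
pointer 118 [0.385  0.101  0.0797] heading 167.83
pointer 134 [0.3986 0.1874 0.0798] heading 171.59
now [0.4223 0.0933 0.113 ] yaw 133.78 shift cm [-0.01 -0.03 -0.7 ] turn z 0
```

Emit:
{"op": "arm_command", "data": {"plan": [0,0,0,0,0,0,-0.38,0,0,0,0,0,0,-0.38,0,0,0,0,0,0,-0.38,0,0,-2,0,0,0,-0.38,0,0,-3,0,0,0,-0.38,0,0,-3,0,0,0,-0.38,0,0,-1,0,0,0,-0.38,0,0,0,0,0,0,-0.38]}}

```text
time_s: 32.75
position: [0.4217, 0.093, 0.2022]
ee_rot: [-1.235, -2.888, 0.0]
ft_force: [-0.2, -0.2, -1.1]
width: 0.308
grip_force: 0.0
```

```bash
python3 - <<'E'
from h import *
s,p,X,hsv=grab()
h=wingdir(X,hsv,WA); wings(s,p,X,hsv); pointer(X,hsv,WA); print(s["joint_pos"].round(2))
h=wingdir(X,hsv,WB); togo(*WB,.12,h,s); togo(*WB,.12,145.7,s)
E
```

```text
wing 1178 [0.4206 0.094 ] top 0.1184 heading 136.6 rect ((0.42067161202430725, 0.09246590733528137), (0.029168568551540375, 0.06621566414833069), 30.6825008392334)
wing 2021 [378. 150.] [0.431  0.1812 0.1238] zmax 0.127 [0.4378 0.1861] [0.0319 0.069 ] 64.8
wing 1312 [285. 217.] [0.4186 0.0969 0.1172] zmax 0.12 [0.4216 0.0933] [0.0205 0.0688] 55.8
pointer 72 [343. 113.] [0.3998 0.1875 0.0799] zmax 0.082 [0.4    0.1876] [0.0049 0.0103] 85.8
pointer 77 [262. 177.] [0.387  0.1004 0.0797] zmax 0.084 [0.3866 0.1004] [0.0056 0.011 ] 76.4
pointer 53 [0.3853 0.1009 0.0795] heading 167.93
[ 0.02 -0.09  1.9   0.    1.33 -0.75]
wing 1510 [0.4342 0.1818] top 0.1251 heading 145.7 rect ((0.4358711540699005, 0.1814936250448227), (0.02124200202524662, 0.06812271475791931), 45.83745574951172)
now [0.4217 0.093  0.2022] yaw 133.71 shift cm [5.42 7.19 8.22] turn z -12.0
now [0.4217 0.093  0.2022] yaw 133.71 shift cm [5.42 7.19 8.22] turn z -11.99
```

Screw a is home: it dropped 7.2 mm and turned 70°. Now screw b.

Emit:
{"op": "arm_command", "data": {"plan": [1.81,2.4,0,0,0,0,-0.38,1.81,2.4,0,0,0,0,-0.38,1.8,2.39,0,0,0,0,-0.38,0,0,0,0,0,-6,-0.38,0,0,0,0,0,-6,-0.38,0,0,0,0,0,0,-0.38,0,0,0,0,0,0,-0.38,0,0,0,0,0,0,-0.38]}}

```text
time_s: 33.8
position: [0.4363, 0.1817, 0.2022]
ee_rot: [-0.927, -3.001, 0.001]
ft_force: [0.5, -0.3, -0.2]
width: 0.305
grip_force: 0.0
```

```bash
python3 - <<'E'
from h import *
s,p,X,hsv=grab()
h=wingdir(X,hsv,WB); pointer(X,hsv,WB); togo(*WB,.1192,h,s)
E
```

```text
wing 1228 [0.4343 0.1826] top 0.1253 heading 146.4 rect ((0.4322468936443329, 0.18312689661979675), (0.030256155878305435, 0.07336076349020004), 74.89543914794922)
pointer 55 [0.399  0.1877 0.0794] heading 171.11
now [0.4363 0.1817 0.2022] yaw 145.65 shift cm [0.   0.01 8.3 ] turn z -0.7
```

Emit:
{"op": "arm_command", "data": {"plan": [0,0,2,0,0,-0.3,-0.38,0,0,2.5,0,0,0,-0.38,0,0,2,0,0,0,-0.38,0,0,1.2,0,0,0,-0.38,0,0,0.5,0,0,0,-0.38,0,0,0.1,0,0,0,-0.38,0,0,0,0,0,0,-0.38,0,0,0,0,0,0,-0.38]}}

```text
time_s: 34.85
position: [0.437, 0.182, 0.1203]
ee_rot: [0.918, 3.003, 0.001]
ft_force: [-0.7, 0.3, 0.9]
width: 0.311
grip_force: 0.0
```

Emit:
{"op": "arm_command", "data": {"plan": [0,0,0,0,0,0,-1,0,0,0,0,0,0,-1,0,0,0,0,0,0,-1,0,0,0,0,0,0,-1,0,0,0,0,0,0,-1,0,0,0,0,0,0,-1,0,0,0,0,0,0,-1,0,0,0,0,0,0,-1], "grip_force": 20}}

```text
time_s: 35.85
position: [0.4366, 0.1819, 0.1197]
ee_rot: [0.918, 3.004, 0.0]
ft_force: [0.4, 0.3, 3.4]
width: 0.127
grip_force: 20.0
```

```bash
python3 - <<'E'
from h import *
s,p,X,hsv=grab()
print(s["width"]*94,s["grip_force"],s["ft_force"].round(2),s["ft_torque"].round(3))
pointer(X,hsv,WB); pointer(X,hsv,WA); togo(*WB,.12,None,s); cv2.imwrite("b0.png",p["image"])
E
```

```text
11.905657965172557 19.998038113117218 [0.35 0.25 3.44] [-0.051 -0.001  0.018]
pointer 112 [0.3986 0.188  0.0796] heading 170.7
pointer 111 [0.3851 0.1011 0.0795] heading 167.62
now [0.4366 0.1819 0.1197] yaw 146.01 shift cm [ 0.03 -0.02 -0.03] turn z 0
```

Emit:
{"op": "arm_command", "data": {"plan": [0,0,0.06,0,0,5.6,-1,0,0,0.06,0,0,5.6,-1,0,0,0.06,0,0,5.6,-1,0,0,0.06,0,0,5.6,-1,0,0,0.06,0,0,5.6,-1,0,0,0,0,0,0,-1,0,0,0,0,0,0,-1,0,0,0,0,0,0,-1]}}

```text
time_s: 36.9
position: [0.4366, 0.1819, 0.1168]
ee_rot: [1.616, 2.694, 0.0]
ft_force: [-1.8, -0.8, 4.4]
width: 0.124
grip_force: 20.0
```

```bash
python3 - <<'E'
from h import *
s,p,X,hsv=grab()
print(s["width"]*94,s["grip_force"],s["ft_force"].round(2),s["ft_torque"].round(3))
pointer(X,hsv,WB); pointer(X,hsv,WA); togo(*WB,.12,None,s)
a=cv2.imread("b0.png"); print(a.shape)
def c(i):
    hs=cv2.cvtColor(i,cv2.COLOR_BGR2HSV); m=cv2.inRange(hs,(8,190,120),(19,255,255)); m[260:]=0
    n,l,st,ce=cv2.connectedComponentsWithStats(m); k=[j for j in range(1,n) if st[j,4]>40]; print([ (st[j,4],ce[j].round()) for j in k]); return k,ce
c(a); c(p["image"]); cv2.imwrite("b1.png",p["image"])
E
```

```text
11.665198234886484 20.009040534496307 [-1.81 -0.76  4.38] [-0.192  0.189  0.108]
pointer 97 [0.3998 0.1918 0.0798] heading 164.82
no pointer 0
now [0.4366 0.1819 0.1168] yaw 118.06 shift cm [ 0.01 -0.03 -0.32] turn z 0
(420, 560, 3)
[(np.int32(177), array([261., 192.])), (np.int32(151), array([141., 246.]))]
[(np.int32(142), array([242., 204.])), (np.int32(44), array([316., 210.]))]
```

```bash
python3 - <<'E'
import cv2,numpy as np
a=cv2.imread("b0.png")[157:227,226:296]; b=cv2.imread("b1.png")[169:239,207:277]
cv2.imwrite("pics/i.png",np.hstack([cv2.resize(i,(400,400),interpolation=cv2.INTER_CUBIC) for i in (a,b)]))
E
```

```text
(no output)
```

View pics/i.png

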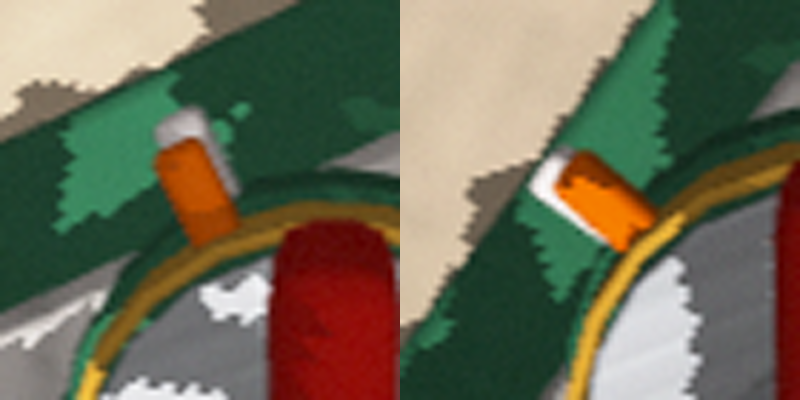

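The pointer moved clockwise off its lug by about 0.1 rad and the torque is 0.11 N m, so screw b is crossed too. I back it out and restart it.

Emit:
{"op": "arm_command", "data": {"plan": [0,0,-0.08,0,0,-7.6,-1,0,0,-0.08,0,0,-7.6,-1,0,0,-0.08,0,0,-7.6,-1,0,0,-0.08,0,0,-7.6,-1,0,0,-0.08,0,0,-7.6,-1,0,0,-0.08,0,0,-7.6,-1,0,0,-0.08,0,0,-7.6,-1,0,0,-0.08,0,0,-7.6,-1]}}

```text
time_s: 37.95
position: [0.4366, 0.182, 0.1231]
ee_rot: [0.026, 3.141, 0.001]
ft_force: [-1.1, -0.5, 4.1]
width: 0.128
grip_force: 20.0
```

Emit:
{"op": "arm_command", "data": {"plan": [0,0,0,0,0,0,-1,0,0,0,0,0,0,-1,0,0,0.07,0,0,7,-1,0,0,0.07,0,0,7,-1,0,0,0.07,0,0,7,-1,0,0,0.07,0,0,7,-1,0,0,0.05,0,0,5,-1,0,0,0,0,0,0,-1]}}

```text
time_s: 38.95
position: [0.4366, 0.1819, 0.1196]
ee_rot: [0.924, 3.003, 0.0]
ft_force: [-0.4, 1.0, 3.1]
width: 0.127
grip_force: 20.0
```

```bash
python3 - <<'E'
from h import *
s,p,X,hsv=grab()
print(s["width"]*94,s["grip_force"],s["ft_force"].round(2),s["ft_torque"].round(3))
pointer(X,hsv,WB); pointer(X,hsv,WA); togo(*WB,.12,None,s)
E
```

```text
11.909637172284482 19.998245537281036 [-0.43  1.03  3.15] [-0.079 -0.052 -0.078]
pointer 113 [0.3994 0.1918 0.0795] heading 164.84
pointer 110 [0.385  0.1011 0.0795] heading 167.61
now [0.4366 0.1819 0.1196] yaw 145.81 shift cm [ 0.02 -0.02 -0.04] turn z 0
```

Emit:
{"op": "arm_command", "data": {"plan": [0,0,0.06,0,0,5.6,-1,0,0,0.06,0,0,5.6,-1,0,0,0.06,0,0,5.6,-1,0,0,0.06,0,0,5.6,-1,0,0,0.06,0,0,5.6,-1,0,0,0,0,0,0,-1,0,0,0,0,0,0,-1,0,0,0,0,0,0,-1]}}

```text
time_s: 40.0
position: [0.4366, 0.1819, 0.1168]
ee_rot: [1.621, 2.691, 0.0]
ft_force: [-0.6, -1.1, 4.2]
width: 0.127
grip_force: 20.0
```

```bash
python3 - <<'E'
from h import *
s,p,X,hsv=grab()
print(s["width"]*94,s["grip_force"],s["ft_force"].round(2),s["ft_torque"].round(3))
pointer(X,hsv,WB); pointer(X,hsv,WA); togo(*WB,.12,None,s)
E
```

```text
11.979388791099312 19.998240172863007 [-0.62 -1.05  4.24] [-0.113  0.013 -0.01 ]
pointer 99 [0.3997 0.1918 0.0797] heading 164.81
no pointer 0
now [0.4366 0.1819 0.1168] yaw 117.86 shift cm [ 0.01 -0.03 -0.32] turn z 0
```

The pointer held steady and the torque is low, so the thread is free. I run it home.

Emit:
{"op": "arm_command", "data": {"plan": [0,0,0.06,0,0,6,-1,0,0,0.06,0,0,6,-1,0,0,0.06,0,0,6,-1,0,0,0.06,0,0,6,-1,0,0,0.06,0,0,6,-1,0,0,0.06,0,0,6,-1,0,0,0.02,0,0,4,-1,0,0,0,0,0,0,-1]}}

```text
time_s: 41.05
position: [0.4365, 0.1819, 0.1131]
ee_rot: [2.443, 1.975, -0.0]
ft_force: [-1.4, -1.1, 4.7]
width: 0.125
grip_force: 32.2
```

Emit:
{"op": "arm_command", "data": {"plan": [0,0,0,0,0,1.5,-1,0,0,0,0,0,1.5,-1,0,0,0,0,0,1.5,-1,0,0,0,0,0,0,-1,0,0,0,0,0,0,-1,0,0,0,0,0,0,-1,0,0,0,0,0,0,-1,0,0,0,0,0,0,-1]}}

```text
time_s: 42.05
position: [0.4365, 0.1819, 0.1131]
ee_rot: [2.517, 1.879, -0.0]
ft_force: [-1.0, -0.6, 6.2]
width: 0.131
grip_force: 31.5
```

```bash
python3 - <<'E'
from h import *
s,p,X,hsv=grab()
print(s["width"]*94,s["grip_force"],s["ft_force"].round(2),s["ft_torque"].round(3))
pointer(X,hsv,WB); togo(*WB,.12,None,s)
E
```

```text
12.286287985557372 31.50659085251391 [-0.98 -0.58  6.16] [-0.107  0.13   0.58 ]
pointer 100 [0.3999 0.1919 0.0796] heading 164.52
now [0.4365 0.1819 0.1131] yaw 73.48 shift cm [-0.01 -0.02 -0.69] turn z 0
```

Screw b is at its stop. I release it, rise clear and check everything.

Emit:
{"op": "arm_command", "data": {"plan": [0,0,0,0,0,0,-0.38,0,0,0,0,0,0,-0.38,0,0,0,0,0,0,-0.38,0,0,-2,0,0,0,-0.38,0,0,-3,0,0,0,-0.38,0,0,-3,0,0,0,-0.38,0,0,-3,0,0,0,-0.38,0,0,-1,0,0,0,-0.38]}}

```text
time_s: 43.1
position: [0.4371, 0.1821, 0.2342]
ee_rot: [2.52, 1.875, 0.003]
ft_force: [-0.8, -0.7, -0.1]
width: 0.311
grip_force: 0.0
```

Emit:
{"op": "arm_command", "data": {"plan": [-2,0,0,0,0,0,-0.38,-2.5,0,0,0,0,0,-0.38,-2.5,0,0,0,0,0,-0.38,-2,0,0,0,0,0,-0.38,0,0,0,0,0,0,-0.38,0,0,0,0,0,0,-0.38,0,0,0,0,0,0,-0.38,0,0,0,0,0,0,-0.38]}}

```text
time_s: 44.1
position: [0.4107, 0.0962, 0.2328]
ee_rot: [-2.519, -1.877, 0.0]
ft_force: [0.5, -0.4, 0.2]
width: 0.311
grip_force: 0.0
```

```bash
python3 - <<'E'
from h import *
s,p,X,hsv=grab()
for c in (WA,WB): wingdir(X,hsv,c); pointer(X,hsv,c)
comps(X,(abs(X[:,2]-.0715)<.004)&(hsv[:,0]>45)&(hsv[:,0]<95)&(hsv[:,1]>80),"bar")
comps(X,(abs(X[:,2]-.042)<.004)&(hsv[:,1]<60),"slab")
cv2.imwrite("pics/j.png",p["image"])
E
```

```text
wing 969 [0.4218 0.0942] top 0.1183 heading 137.0 rect ((0.4225143492221832, 0.09513106942176819), (0.04165865108370781, 0.06254395842552185), 73.61351776123047)
pointer 37 [0.3857 0.1008 0.0796] heading 167.88
wing 1200 [0.436  0.1828] top 0.1184 heading 79.3 rect ((0.43595120310783386, 0.18170398473739624), (0.0691596195101738, 0.019761335104703903), 74.35095977783203)
pointer 41 [0.3994 0.192  0.0797] heading 164.56
bar 1223 [276.  52.] [0.4418 0.2299 0.0717] zmax 0.075 [0.4436 0.2317] [0.0441 0.036 ] 81.0
bar 1087 [291. 158.] [0.4289 0.1352 0.0718] zmax 0.074 [0.4334 0.1294] [0.0519 0.0581] 73.7
bar 765 [298. 245.] [0.4078 0.0476 0.0718] zmax 0.074 [0.413  0.0397] [0.0469 0.0359] 79.8
slab 188 [310. 152.] [0.4505 0.1327 0.0415] zmax 0.044 [0.4506 0.1318] [0.0441 0.0055] 81.0
slab 177 [269. 157.] [0.4068 0.1397 0.0415] zmax 0.044 [0.4067 0.1388] [0.0425 0.0051] 81.1
```

View pics/j.png

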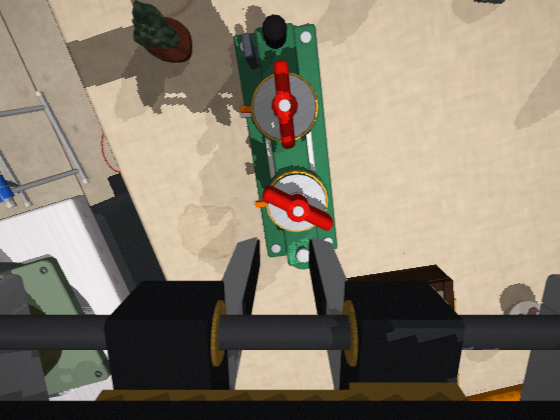

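The bar is shut. The wings are at (298,210) and (284,105), and both have dropped about 7 mm. The slab edges show evenly on both sides at 81°, so I hand in.

```bash
python3 -c "
from plant import env
print(env.hand_in())"
```

```text
the job is handed in; nothing more can be done
None
```

The slab is clamped flat on the bed with the bar shut and both screws home. Both threads were crossed, so each was backed out and restarted, with its collar dragged only about 0.1 rad or less. I handed the job in at about 44 s; the hand-in gave no verdict.

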